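# Walk the barrel casting round to the fence

### The job

Nothing is to be gripped or picked up here: with the fingertips alone, walk the heavy finned engine barrel round on the bench by pushing its corners in turn, clear of the steel fence, until one of its two long sides (either one) faces the fence squarely. Then push it up until that long side lies flush against the fence, with no part of it overhanging the fence's ends, and take the hand away. Keep the barrel flat on the bench and leave the spray can, the socket and the spanner where they are.

Things in the scene. Friction and masses are not known exactly. Their poses are not given: they have to be found in the camera images.
- barrel: Finned grey aluminium twin-cylinder barrel, loose, 1.7-2.4 kg, two black bore caps on top. Plan 150 mm long (own y) by 95 mm (own x), 62 mm high; pushes like a plain block. Origin: centre of underside. Long sides at x = +-47.5 mm are alike. Slides at 8-17 N at its middle, half that at a corner; a push 58 mm along a long side turns it about a point some 40 mm beyond its middle
- fence: Steel angle bar bolted down right of the robot, its working face looking roughly to the robot's left. 280 mm long (own y), 45 mm high, 10 mm thick; its low bolted foot reaches 60 mm behind the face. Origin: middle of the working face's bottom edge; own x points into the bar, so the face is x = 0 and the barrel lies on the -x side, 140-190 mm off, its long axis pointing at it within 35 degrees.
- spray_can: A grey spray can, 56 mm across and 150 mm high, standing; origin at the centre of its base. Leave alone.
- socket: A plain steel socket, 32 mm across and 50 mm high, standing; origin at the centre of its base. Leave alone.
- spanner: A steel spanner 160 mm long lying flat behind the fence, along its own x axis; origin on its underside. Leave alone.

How it is judged (in metres and radians):
On the way:
1. the barrel has been turned, clear of the fence, until a long side faces the fence (within 17 degrees) (angle between the x axis of barrel and the x axis of fence, either way round below 0.3 rad and contact force between barrel and fence below 0.2 N), for 0.2 s.
At the end, for the whole second after the job is handed in: A long side of the barrel lies flush on the fence's working face: square within 3 degrees, gap at its middle no more than 4 mm, no more than 2 mm overhanging either end of the fence; the barrel is flat on the bench and at rest (angle between the x axis of barrel and the x axis of fence, either way round below 0.05 rad and x of barrel in the frame of fence between -0.0515 and -0.045 m and y of barrel in the frame of fence between -0.067 and 0.067 m and height (world z) of barrel below 0.004 m and angle between barrel's own z axis and vertical below 0.05 rad and linear speed of barrel below 0.01 m/s); the robot touches nothing.
It fails at once if the barrel is lifted off the bench (height (world z) of barrel above 0.012 m).
It fails at once if the barrel is tipped (angle between barrel's own z axis and vertical above 0.17 rad).
It fails at once if the spray can is disturbed (distance of spray_can from where it was at the start of the episode above 0.015 m or angle between spray_can's own z axis and vertical above 0.3 rad).
It fails at once if the socket is disturbed (distance of socket from where it was at the start of the episode above 0.015 m or angle between socket's own z axis and vertical above 0.3 rad).
It fails at once if the spanner is disturbed (distance of spanner from where it was at the start of the episode above 0.015 m).
It also fails if it takes over 72 s, if anything falls off the work surface, if the arm or the gripper's body presses on something with over 40 N, if the wrist force passes 120 N, or if a joint passes its speed limit or range.

### The arm

A 7-joint arm with a two-finger parallel gripper is mounted at the origin on the work surface. World frame = base frame: x ahead of the robot, y to its left, z up, the work surface at z = 0. Lengths are in m, angles in degrees, forces in N, time in s.
With the tool pointing down it reaches from about 0.425 to 0.925 m from the base axis. Payload 6.8 kg.
Tool frame: the origin (TCP) lies on the centre line of the jaws, within the pads' length; the fingertips stand 8 mm ahead of it and the grasp point (between the pads) lies 11 mm behind it (env.nose_length is the z of the fingertips in the tool frame, in m); z points along the fingers, x is the direction in which the jaws open and shut, and the axes are right-handed (so a half turn about z gives the same grasp; the last joint's range is limited). The gripper opens to 85 mm and grips with 20 to 120 N. Pads are 22 mm wide; open, the fingers measure 114 mm over their backs; the gripper's body (76 mm by 85 mm) begins 54 mm behind the grasp point. The pads swing forward as they close: fully open they stand 13 mm farther back than shut.
Start: joints at [58.379, 27.33, 1.283, 89.118, -0.659, 63.558, -4.761], TCP at [0.29, -0.61, 0.239] pointing down, gripper open.
Joint ranges: [-169.35, 169.35], [-19.33, 120.38], [-80.79, 83.38], [13.8, 139.57], [-78.32, 258.32], [9.67, 109.79], [-169.56, 169.56]. Speed limits (degrees/s): [136.94, 136.94, 180, 180, 180, 180, 180].

### API

Orientations are given as a 3x3 rotation matrix whose columns are the frame's x, y, z axes.
In Python, from station import env, cams, workorder, search_frame, trace, tip_of gives the robot as it stands. The module is installed in compiled form; this text tells all that it offers.
- The arm moves only by the tool step_arm, never from a script. Its argument "deltas" is a list of rows, each a list of 5 numbers: the opening, from 0 (shut) to 1 (fully open), then the shift along the tool's x, y, z in m, then the turn about the tool's z in degrees. In form: [[gripper, dx, dy, dz, yaw], ...]. A call has 1 to 20 rows; each row is the pose to reach, as a shift and turn from the pose commanded when the call began, along the tool's axes at that moment; what a row does not reach only later rows make up. A row lasts 1/10 s, in which the tool goes at most 50 mm and 8.59 degrees, less where a joint would pass 70% of its speed; a pose out of reach is approached as far as the arm can. A call with a gripper value outside its range is refused whole. The fingers move at their own pace and stop on an object; "squeeze" is the grip in N (left out, the last holds). Time passes only in rows, so rows that repeat a pose let the fingers close. It gives the time, the measured TCP pose, the force and the opening at its end, in the units of the state.
- env.sense(): the state, without advancing time (a new reading comes with each control period).
- cams.get_image(name): name is "scene" or "top" or "wrist"; returns (picture, depth): 420x560x3 uint8, red, green, blue; 420x560 float32, m along the optical axis (not along the pixel's ray), 0 where there is no reading.
- cams.calibration(name): a dict with "fx", "fy", "cx", "cy" (pixels), "R" (3x3) and "t" (3): a world point X has camera coordinates R X + t. Camera axes: x right, y down, z forward; pixel columns grow to the right and rows downward; lengths in m; the calibration is good to about 2 mm. A picture is of the moment at which its call begins: read the wrist's pose just before it. calibration takes no time and is no camera call; for the wrist camera it gives the pose at the moment of the call.
- workorder.close_job(): hands the job in, once; it reports no verdict.
Trained networks look in the newest picture that a camera, given by its name, has taken for a name from the list of things; names that differ only in an ending like _2 or _b are one class to them, and where a whole thing is asked for, a point or a joint stands for the part that bears it (a point fixed in the world has none). Each returns a list of dicts, best first, with "conf" (0 to 1); they miss things now and then, are a little off and sometimes report something else, mostly with a low value. They report only what shows in the picture. A call takes as long as a camera call.
- search_frame(camera, query): "xy" ([column, row] in pixels, amid what is visible of it).
- trace(camera, query): "pixels" (420x560 bool, what is visible of it) and "xy" ([column, row] in pixels, amid what is visible of it).
- tip_of(camera, query): "xy" ([column, row] in pixels: a listed point, or the origin of a listed thing).
The state is a dict: "t": time; "joint_positions": joint angles; "joint_vel": joint speeds; "effort": joint torques, N m; "eef_pos": TCP position; "eef_rot": TCP orientation; "force": force on the tool from outside, world axes, zero at the start; "ft_torque": the same for the moment, N m; "grip_width": finger opening in m.
Only numpy, scipy, OpenCV 4.12 (cv2) and the standard library are available. Lean on these libraries where they do the work, as an engineer would, in place of code of your own. Each camera call takes 0.05 s, during which the arm holds its last target.

## Working session

There is one attempt and no reset: what is moved stays moved. The work goes in short steps, Python scripts to look and compute and a tool call to move; the robot and the scene stay as the last step left them, time stands still between calls to the robot, and variables do not carry over. Pictures are saved under pics/ and viewed, and the job is handed in when it is done.

Besides the shell and the picture viewer there is one more tool, called after "Request:" by a JSON object that holds its "name" and its "arguments". step_arm: Moves the arm, as the interface text tells. Its arguments: {"type":"object","properties":{"deltas":{"type":"array","items":{"type":"array","items":{"type":"number"}}},"squeeze":{"type":"number"}},"required":["deltas"]}

```bash
mkdir -p pics; ls
python3 - <<'E'
from station import env,cams
import cv2,numpy as np
s=env.sense();print(s['t'],s['eef_pos'],s['eef_rot'],s['force'],s['grip_width'],env.nose_length)
for n in ['top','scene']:
    im,d=cams.get_image(n);cv2.imwrite(f'pics/{n}0.png',im[:,:,::-1]);c=cams.calibration(n);print(n,c)
E
```

```text
pics
0.0 [ 0.28953631 -0.60909783  0.2383129 ] [[ 4.29406435e-01 -9.03110818e-01 -9.81670016e-04]
 [-9.03109424e-01 -4.29407510e-01  1.59927273e-03]
 [-1.86585698e-03  1.99817442e-04 -9.99998239e-01]] [-0.39533059 -0.65128966  0.13877167] 0.08563933098469817 0.008
top {'fx': 466.03408294783964, 'fy': 466.03408294783964, 'cx': 275.80290967461315, 'cy': 210.36557072577614, 'R': array([[-0.02062583, -0.99978524,  0.002011  ],
       [-0.98027636,  0.01982784, -0.19663446],
       [ 0.19655235, -0.00602709, -0.98047481]]), 't': array([-0.03872981,  0.56274493,  0.98255341])}
scene {'fx': 420.11320273114745, 'fy': 420.11320273114745, 'cx': 284.4753908186041, 'cy': 208.5048090276767, 'R': array([[-0.88711299,  0.46129158,  0.0155122 ],
       [ 0.29528344,  0.59305098, -0.7490649 ],
       [-0.35473686, -0.6599247 , -0.66231499]]), 't': array([ 0.55010057, -0.09716144,  1.36903025])}
```

View pics/top0.png

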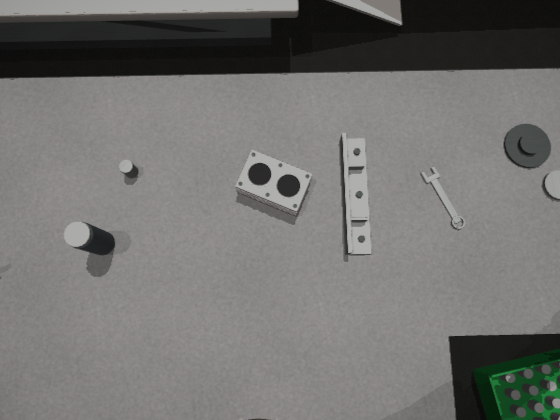

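View pics/scene0.png

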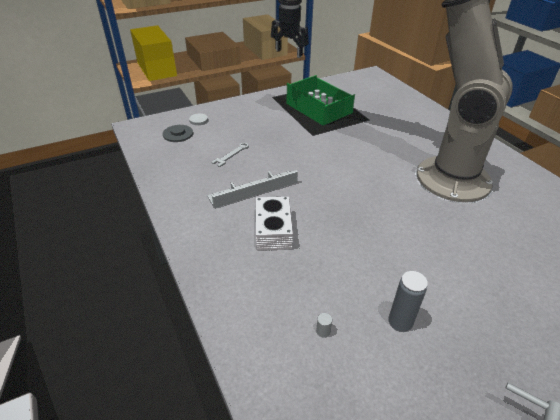

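The top view shows the barrel at about (274,182) with its long axis pointing towards the fence. The fence face runs from about (343,134) to (347,255). The socket is at (127,168) and the can at (80,237), both well to the left.

```bash
cat > h.py <<'E'
from station import env,cams,trace
import cv2,numpy as np
def cloud(n='top'):
    im,d=cams.get_image(n);c=cams.calibration(n)
    v,u=np.mgrid[:d.shape[0],:d.shape[1]]
    P=np.stack([(u-c['cx'])/c['fx']*d,(v-c['cy'])/c['fy']*d,d],-1)
    W=(P-c['t'])@c['R']
    W[d==0]=np.nan
    return im,W
def rect(p):
    r=cv2.minAreaRect((p*1000).astype(np.float32)); b=cv2.boxPoints(r)
    return r,b
def top(W,m,z0,z1):
    k=m&(W[...,2]>z0)&(W[...,2]<z1)
    k=cv2.morphologyEx(k.astype(np.uint8),cv2.MORPH_CLOSE,np.ones((5,5)))
    n,l,st,_=cv2.connectedComponentsWithStats(k); 
    i=1+np.argmax(st[1:,4]); kk=(l==i)&(W[...,2]>z0)&(W[...,2]<z1)
    return W[kk][:,:]
def barrel(n='top',q=None):
    im,W=cloud(n)
    m=(W[...,0]>.3)&(W[...,1]<.15)&(W[...,1]>-.30)
    p=top(W,m,.053,.075)
    r,b=rect(p[:,:2]); e=[b[1]-b[0],b[2]-b[1]]
    e.sort(key=np.linalg.norm)
    a=np.degrees(np.arctan2(e[1][1],e[1][0]))
    return np.array(r[0]),[np.linalg.norm(x) for x in e],a,b,np.median(p[:,2])
E
python3 - <<'E'
from h import *
c,e,a,b,z=barrel();print(c,e,'long axis',a,b,z)
im,W=cloud()
for q in ['barrel','fence','spray_can','socket','spanner']:
    t=trace('top',q)
    if not t: print(q,'none');continue
    m=t[0]['pixels'];p=W[m];p=p[np.isfinite(p[:,0])]
    print(q,t[0]['conf'],t[0]['xy'],m.sum(),p.mean(0),np.percentile(p[:,2],[5,50,95]))
    if q in('fence','barrel'):
        pp=p[p[:,2]>(.037 if q=='fence' else .055)]; r,bb=rect(pp[:,:2]);print(r,bb,np.median(pp[:,2]))
E
```

```text
[631.05761719 -45.80242157] [np.float32(96.047745), np.float32(150.3138)] long axis 66.15793 [[ 556.75226    -95.133575 ]
 [ 644.6036    -133.95775  ]
 [ 705.363        3.5287323]
 [ 617.51166     42.352905 ]] 0.06257450237010086
barrel 0.98 [272.3, 182.4] 3050 [ 0.62529422 -0.04441986  0.05877287] [0.02528513 0.06235217 0.06568735]
((630.1057739257812, -45.84761047363281), (150.09103393554688, 95.01140594482422), 65.53453826904297) [[ 555.7858     -94.48064  ]
 [ 642.2663    -133.8291   ]
 [ 704.4257       2.7854156]
 [ 617.94525     42.13388  ]] 0.06263998310328038
fence 0.95 [352.3, 198.0] 3109 [ 0.60080039 -0.23460017  0.01743798] [0.00442899 0.0095822  0.04615355]
((606.530517578125, -231.2119598388672), (49.979530334472656, 279.83837890625), 89.85077667236328) [[ 466.54672 -255.83723]
 [ 746.38416 -256.56604]
 [ 746.5143  -206.58669]
 [ 466.67688 -205.85788]] 0.04461826543604889
spray_can 0.98 [87.6, 238.3] 1272 [0.50011217 0.34163536 0.10819073] [0.00625423 0.13455831 0.15277566]
socket 0.57 [128.9, 167.5] 209 [0.67029358 0.28656029 0.04248549] [0.01672767 0.04896044 0.05348042]
spanner 0.73 [445.5, 200.8] 697 [ 0.5926264  -0.44578966  0.00573485] [-0.00112419  0.00636865  0.01026543]
```

```bash
cat >> h.py <<'E'
def yawof(R): return np.degrees(np.arctan2(R[1,0],R[0,0]))
def plan(targets,base=None):
    # targets: (grip,x,y,z,toolx angle deg) world -> rows
    s=env.sense(); p=s['eef_pos'];R=s['eef_rot'];y0=yawof(R)
    if base is not None: p,y0=base
    a=np.radians(y0);X=np.array([np.cos(a),np.sin(a),0]);Y=np.array([np.sin(a),-np.cos(a),0]);Z=np.array([0,0,-1.])
    out=[]
    for g,x,y,z,th in targets:
        d=np.array([x,y,z])-p
        out.append([g]+[round(float(d@k),4) for k in (X,Y,Z)]+[round((y0-th+180)%360-180,1)])
    print(str(out).replace(' ',''))
E
python3 - <<'E'
from h import *
im,W=cloud();m=trace('top','fence')[0]['pixels']
p=W[m];p=p[(p[:,2]>.040)]
xs=np.arange(.48,.74,.02);e=[]
for x in xs:
    q=p[abs(p[:,0]-x)<.01,1]; e.append(np.percentile(q,97) if len(q)>3 else np.nan)
print(np.round(e,4)); k=np.polyfit(xs,e,1);print(k,np.degrees(np.arctan(k[0])),np.polyval(k,.6065))
print(p[:,0].min(),p[:,0].max())
plan([(0,.674,-.129,.14,66),(0,.674,-.129,.02,66)])
E
```

```text
[-0.2065 -0.207  -0.2066 -0.2069 -0.2068 -0.2068 -0.2071 -0.2066 -0.2073
 -0.2068 -0.2069 -0.2071 -0.207 ]
[-0.00159501 -0.20592558] -0.09138746125822887 -0.2068929603598332
0.46637749439186443 0.7440855691616192
[[0,-0.2691,-0.5533,0.0993,np.float64(-130.6)],[0,-0.2691,-0.5533,0.2193,np.float64(-130.6)]]
```

Request:
{"name": "step_arm", "arguments": {"deltas": [[0,-0.014,-0.028,0,-7],[0,-0.027,-0.055,0,-14],[0,-0.04,-0.083,0,-21],[0,-0.054,-0.11,0,-28],[0,-0.07,-0.14,0,-35],[0,-0.085,-0.17,0,-42],[0,-0.1,-0.2,0,-49],[0,-0.12,-0.24,0,-56],[0,-0.135,-0.28,0,-63],[0,-0.15,-0.31,0,-70],[0,-0.165,-0.34,0.01,-77],[0,-0.18,-0.37,0.02,-84],[0,-0.2,-0.4,0.03,-91],[0,-0.215,-0.44,0.04,-98],[0,-0.23,-0.47,0.05,-105],[0,-0.245,-0.5,0.06,-112],[0,-0.26,-0.53,0.07,-119],[0,-0.269,-0.553,0.09,-126],[0,-0.269,-0.553,0.099,-130.6],[0,-0.269,-0.553,0.099,-130.6]]}}

```text
t: 2.55
eef_pos: [0.673, -0.1284, 0.1383]
eef_rot: [[0.405, 0.915, -0.003], [0.915, -0.405, 0.001], [-0.0, -0.003, -1.0]]
force: [0.1, 0.7, -0.1]
grip_width: -0.0002
```

Run:
```python
from h import *
s=env.sense();print(s['t'],s['eef_pos'],yawof(s['eef_rot']),s['force'],s['grip_width'],s['joint_positions'])
plan([(0,.674,-.129,.09,66),(0,.674,-.129,.02,66)])
```

```text
2.55 [ 0.67300215 -0.12839198  0.1383113 ] 66.13847197919156 [ 0.1260773   0.70974869 -0.11565909] -0.00016147267237055557 [ 27.26344426  37.6805744  -32.18644871  90.59706111  22.39594469
  58.46148748  54.69621059]
[[0,-0.0002,0.0012,0.0483,np.float64(0.1)],[0,-0.0002,0.0012,0.1183,np.float64(0.1)]]
```

Request:
{"name": "step_arm", "arguments": {"deltas": [[0,0,0.001,0.03,0],[0,0,0.001,0.06,0],[0,0,0.001,0.085,0],[0,0,0.001,0.105,0],[0,0,0.001,0.118,0],[0,0,0.001,0.118,0]]}}

```text
t: 3.15
eef_pos: [0.6737, -0.1301, 0.0209]
eef_rot: [[0.407, 0.913, -0.002], [0.913, -0.407, 0.0], [-0.001, -0.002, -1.0]]
force: [0.1, -0.7, -0.4]
grip_width: -0.0001
```

```bash
cat >> h.py <<'E'
def arc(c,a,s,side,angs,off=58.5,pv=40,z=.02,sgn=-1,add=0):
    # c mm, a long axis deg; s contact along axis; side +1: n1(a-90)
    a=np.radians(a);ax=np.array([np.cos(a),np.sin(a)]);n=side*np.array([np.sin(a),-np.cos(a)])
    piv=np.array(c)-np.sign(s)*pv*ax; v=np.array(c)+s*ax+off*n-piv
    T=[]
    for f in angs:
        r=np.radians(sgn*f);M=np.array([[np.cos(r),-np.sin(r)],[np.sin(r),np.cos(r)]])
        q=(piv+M@v)/1000; T.append((0,q[0],q[1],z,np.degrees(a)+sgn*f))
    return T
E
python3 - <<'E'
from h import *
s=env.sense();print(s['t'],s['eef_pos'],yawof(s['eef_rot']),s['force'])
plan(arc([630.5,-45.9],65.9,-58,1,np.r_[-6:0:2j,np.linspace(1.7,30,16)]))
E
```

```text
3.15 [ 0.67368668 -0.13005193  0.02086007] 65.95943361889324 [ 0.12643713 -0.73695984 -0.44920028]
[[0,0.0078,-0.0054,0.0009,np.float64(-5.9)],[0,0.0012,-0.0153,0.0009,np.float64(0.1)],[0,-0.0005,-0.0182,0.0009,np.float64(1.8)],[0,-0.0023,-0.0215,0.0009,np.float64(3.6)],[0,-0.0039,-0.0249,0.0009,np.float64(5.5)],[0,-0.0055,-0.0283,0.0009,np.float64(7.4)],[0,-0.0069,-0.0318,0.0009,np.float64(9.3)],[0,-0.0082,-0.0353,0.0009,np.float64(11.2)],[0,-0.0094,-0.0389,0.0009,np.float64(13.1)],[0,-0.0105,-0.0425,0.0009,np.float64(15.0)],[0,-0.0115,-0.0461,0.0009,np.float64(16.9)],[0,-0.0123,-0.0498,0.0009,np.float64(18.7)],[0,-0.0131,-0.0535,0.0009,np.float64(20.6)],[0,-0.0137,-0.0572,0.0009,np.float64(22.5)],[0,-0.0142,-0.0609,0.0009,np.float64(24.4)],[0,-0.0145,-0.0646,0.0009,np.float64(26.3)],[0,-0.0148,-0.0684,0.0009,np.float64(28.2)],[0,-0.0149,-0.0721,0.0009,np.float64(30.1)]]
```

Request:
{"name": "step_arm", "arguments": {"deltas": [[0,0.001,-0.005,0,0],[0,0.001,-0.01,0,0],[0,0.001,-0.015,0,0],[0,0,-0.018,0,1.8],[0,-0.002,-0.0215,0,3.6],[0,-0.004,-0.025,0,5.5],[0,-0.0055,-0.0285,0,7.4],[0,-0.007,-0.032,0,9.3],[0,-0.008,-0.0355,0,11.2],[0,-0.0095,-0.039,0,13],[0,-0.0105,-0.0425,0,15],[0,-0.0115,-0.046,0,17],[0,-0.0125,-0.05,0,18.7],[0,-0.013,-0.0535,0,20.6],[0,-0.0135,-0.057,0,22.5],[0,-0.014,-0.061,0,24.4],[0,-0.0145,-0.0645,0,26.3],[0,-0.015,-0.068,0,28],[0,-0.015,-0.072,0,30]]}}

```text
t: 5.05
eef_pos: [0.6044, -0.117, 0.0239]
eef_rot: [[0.811, 0.586, 0.005], [0.586, -0.811, -0.003], [0.002, 0.005, -1.0]]
force: [4.2, -6.1, -0.6]
grip_width: -0.0001
```

Run:
```python
from h import *
s=env.sense();print(s['t'],s['eef_pos'],yawof(s['eef_rot']),s['force'])
im,W=cloud();cv2.imwrite('pics/t1.png',im[:,:,::-1])
im,W=cloud('scene');cv2.imwrite('pics/s1.png',im[:,:,::-1])
```

```text
5.05 [ 0.60443106 -0.11701456  0.02390519] 35.839676511155666 [ 4.22662984 -6.12834742 -0.5797741 ]
```

View pics/t1.png

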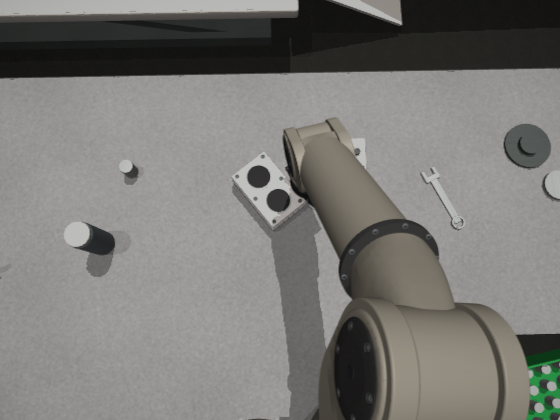

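View pics/s1.png

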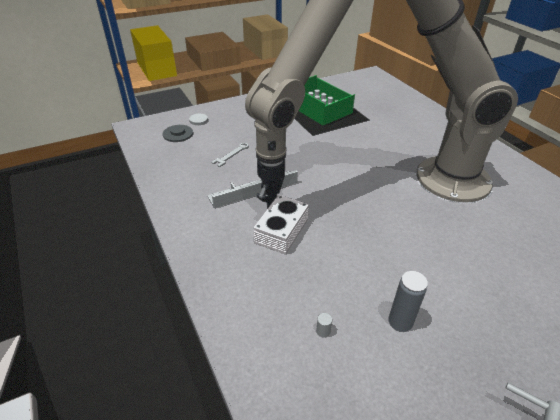

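Request:
{"name": "step_arm", "arguments": {"deltas": [[0,0,0.008,0,0],[0,0,0.018,-0.01,0],[0,0,0.018,-0.04,0],[0,0,0.018,-0.08,0],[0,0,0.018,-0.115,0],[0,0.02,0,-0.12,0],[0,0.04,-0.025,-0.12,0],[0,0.06,-0.05,-0.12,0],[0,0.08,-0.08,-0.12,0],[0,0.1,-0.11,-0.12,0],[0,0.115,-0.14,-0.12,0],[0,0.115,-0.145,-0.12,0],[0,0.115,-0.145,-0.12,0]]}}

```text
t: 6.45
eef_pos: [0.6105, 0.0722, 0.1432]
eef_rot: [[0.807, 0.59, 0.001], [0.59, -0.807, 0.001], [0.001, -0.0, -1.0]]
force: [1.1, -0.6, -0.6]
grip_width: 0.0
```

Run:
```python
from h import *
s=env.sense();print(s['t'],s['eef_pos'],yawof(s['eef_rot']),s['force'])
im,W=cloud();cv2.imwrite('pics/t2.png',im[:,:,::-1])
t=trace('top','barrel');m=t[0]['pixels'];p=W[m];pp=p[(p[:,2]>.055)&(p[:,2]<.07)];r,b=rect(pp[:,:2]);print(r,b)
```

```text
6.45 [0.61046938 0.07221259 0.14319945] 36.18583398350655 [ 1.12448657 -0.56280285 -0.55031272]
((495.6558837890625, 336.1506042480469), (24.877363204956055, 54.86325454711914), 62.30093765258789) [[465.58606 337.88837]
 [514.16205 312.3864 ]
 [525.7257  334.41284]
 [477.14972 359.9148 ]]
```

View pics/t2.png

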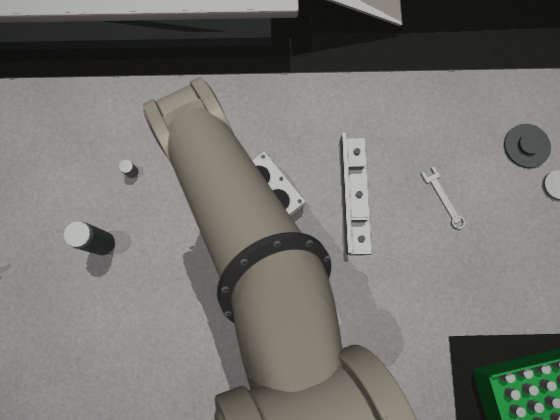

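```bash
cat >> h.py <<'E'
def fitrect(p):
    # fit a 150x95 rect to visible top points by minimising outside distance + tight: grid via scipy using rect of hull
    r,b=rect(p); e=[b[1]-b[0],b[2]-b[1]]; e.sort(key=np.linalg.norm)
    a=np.degrees(np.arctan2(e[1][1],e[1][0]))
    return np.array(r[0]),[round(float(np.linalg.norm(x)),1) for x in e],a
def look(n,fn):
    im,W=cloud(n);cv2.imwrite(fn,im[:,:,::-1])
    m=(W[...,0]>.45)&(W[...,0]<.8)&(W[...,1]<.12)&(W[...,1]>-.3)
    t=trace(n,'barrel')
    k=t[0]['pixels']; k=cv2.dilate(k.astype(np.uint8),np.ones((3,3)))>0
    p=W[m&k]; p=p[(p[:,2]>.056)&(p[:,2]<.069)]
    print(n,t[0]['conf'],len(p),np.median(p[:,2]),*fitrect(p[:,:2])); return p
E
python3 - <<'E'
from h import *
p=look('scene','pics/s2.png')
E
```

```text
scene 0.89 1145 0.06166858418113892 [613.21069336 -32.87133789] [96.9, 151.7] 37.156063
```

View pics/s2.png

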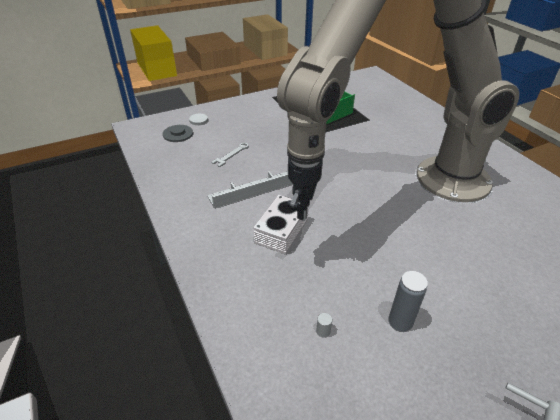

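Request:
{"name": "step_arm", "arguments": {"deltas": [[0,0,0,0.03,0],[0,0,0,0.06,0],[0,0,0,0.09,0],[0,0,0,0.11,0],[0,0,0,0.123,0],[0,0,0,0.123,0]]}}

```text
t: 7.25
eef_pos: [0.6096, 0.0695, 0.0176]
eef_rot: [[0.81, 0.587, -0.003], [0.587, -0.81, -0.001], [-0.003, -0.001, -1.0]]
force: [-0.6, 0.2, 0.1]
grip_width: -0.0
```

Run:
```python
from h import *
s=env.sense();print(s['t'],s['eef_pos'],yawof(s['eef_rot']),s['force'])
c=[613.2,-32.9]
plan(arc(c,37.2,58,-1,[0],off=70)+arc(c,37.2,58,-1,[0],off=62)+arc(c,37.2,58,-1,np.linspace(1,35,17)))
```

```text
7.25 [0.60959883 0.0694944  0.01764991] 35.95056279489018 [-0.59543027  0.21762579  0.11543914]
[[0,-0.0007,0.0138,-0.0024,np.float64(-1.2)],[0,-0.0006,0.0218,-0.0024,np.float64(-1.2)],[0,0.0006,0.027,-0.0024,np.float64(-0.2)],[0,0.0027,0.0306,-0.0024,np.float64(1.9)],[0,0.0047,0.0344,-0.0024,np.float64(4.0)],[0,0.0065,0.0382,-0.0024,np.float64(6.1)],[0,0.0082,0.042,-0.0024,np.float64(8.3)],[0,0.0097,0.046,-0.0024,np.float64(10.4)],[0,0.0111,0.05,-0.0024,np.float64(12.5)],[0,0.0124,0.054,-0.0024,np.float64(14.6)],[0,0.0135,0.0581,-0.0024,np.float64(16.8)],[0,0.0145,0.0622,-0.0024,np.float64(18.9)],[0,0.0153,0.0664,-0.0024,np.float64(21.0)],[0,0.0159,0.0706,-0.0024,np.float64(23.1)],[0,0.0164,0.0748,-0.0024,np.float64(25.3)],[0,0.0167,0.079,-0.0024,np.float64(27.4)],[0,0.0169,0.0832,-0.0024,np.float64(29.5)],[0,0.0169,0.0875,-0.0024,np.float64(31.6)],[0,0.0168,0.0917,-0.0024,np.float64(33.8)]]
```

Request:
{"name": "step_arm", "arguments": {"deltas": [[0,0,0.007,-0.002,0],[0,0,0.014,-0.002,0],[0,0,0.02,-0.002,0],[0,0.0005,0.027,-0.002,0],[0,0.0025,0.0305,-0.002,2],[0,0.0045,0.0345,-0.002,4],[0,0.0065,0.038,-0.002,6],[0,0.008,0.042,-0.002,8.3],[0,0.0095,0.046,-0.002,10.4],[0,0.011,0.05,-0.002,12.5],[0,0.0125,0.054,-0.002,14.6],[0,0.0135,0.058,-0.002,16.8],[0,0.0145,0.062,-0.002,19],[0,0.015,0.0665,-0.002,21],[0,0.016,0.0705,-0.002,23],[0,0.0165,0.075,-0.002,25.3],[0,0.0165,0.079,-0.002,27.4],[0,0.017,0.083,-0.002,29.5],[0,0.017,0.0875,-0.002,31.6],[0,0.017,0.0915,-0.002,34]]}}

```text
t: 9.25
eef_pos: [0.6789, 0.0099, 0.022]
eef_rot: [[0.999, 0.036, 0.002], [0.036, -0.999, 0.004], [0.002, -0.004, -1.0]]
force: [0.5, 7.1, -1.8]
grip_width: 0.0001
```

Run:
```python
from h import *
s=env.sense();print(s['t'],s['eef_pos'],yawof(s['eef_rot']),s['force'])
p=look('scene','pics/s3.png')
```

```text
9.25 [0.67893765 0.00988683 0.02199149] 2.064822181540879 [ 0.50865681  7.10700511 -1.75765761]
scene 0.91 493 0.06173903144254626 [631.03509521 -41.69702911] [124.1, 174.8] 4.54658
```

View pics/s3.png

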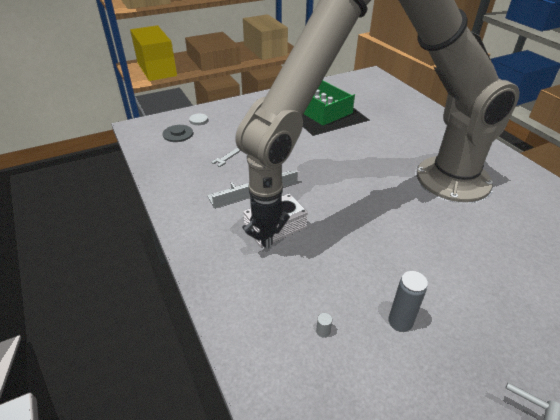

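Request:
{"name": "step_arm", "arguments": {"deltas": [[0,0,-0.01,0,0],[0,0,-0.025,0,0],[0.5,-0.01,-0.045,-0.01,1],[1,-0.03,-0.065,-0.04,2],[1,-0.06,-0.085,-0.08,2],[1,-0.06,-0.1,-0.12,2],[1,-0.06,-0.12,-0.13,2],[1,-0.06,-0.12,-0.13,2]]}}

```text
t: 10.15
eef_pos: [0.6147, 0.13, 0.1543]
eef_rot: [[1.0, 0.006, 0.005], [0.006, -1.0, 0.004], [0.005, -0.004, -1.0]]
force: [-0.3, 1.1, 0.4]
grip_width: 0.0845
```

Run:
```python
from h import *
s=env.sense();print(s['t'],s['eef_pos'],yawof(s['eef_rot']),s['force'],s['grip_width'])
p=look('scene','pics/s4.png');p=look('top','pics/t4.png')
```

```text
10.15 [0.61474486 0.13001458 0.15432458] 0.3335841231257994 [-0.28757978  1.11464957  0.35861461] 0.08449337853714822
scene 0.65 979 0.061523300361706945 [621.2689209  -56.07544327] [98.0, 151.8] 3.7465994
top 0.83 2742 0.06265016023373635 [620.03491211 -54.66857147] [95.0, 150.5] 3.33145
```

View pics/s4.png

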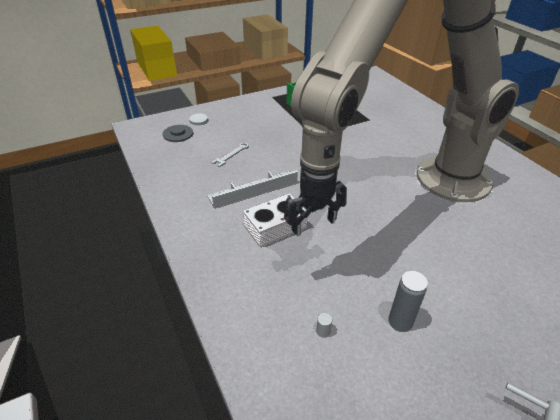

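View pics/t4.png

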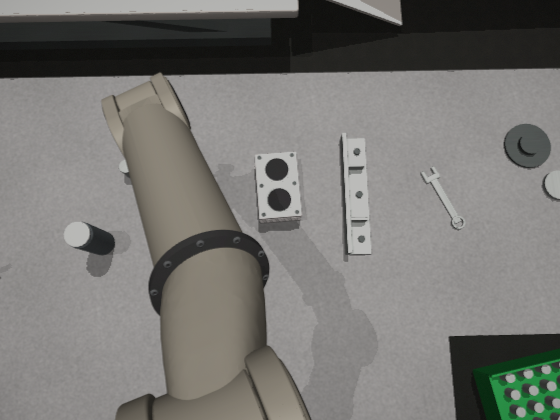

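Run:
```python
from h import *
plan([(1,.620,.05,.1,-.1),(1,.62,.05,.018,-.1),(1,.62,.01,.018,-.1),(1,.62,-.095,.018,-.1)])
```

```text
[[1,0.0069,0.0731,0.0495,np.float64(0.1)],[1,0.0069,0.0731,0.1315,np.float64(0.1)],[1,0.0069,0.1131,0.1315,np.float64(0.1)],[1,0.007,0.2181,0.1315,np.float64(0.1)]]
```

Request:
{"name": "step_arm", "arguments": {"deltas": [[1,0.003,0.03,0,0],[1,0.007,0.073,0.02,0.4],[1,0.007,0.073,0.05,0.4],[1,0.007,0.073,0.08,0.4],[1,0.007,0.073,0.11,0.4],[1,0.007,0.073,0.131,0.4],[1,0.007,0.073,0.131,0.4]]}}

```text
t: 11.05
eef_pos: [0.6175, 0.0496, 0.0157]
eef_rot: [[1.0, -0.008, -0.008], [-0.008, -1.0, -0.002], [-0.008, 0.002, -1.0]]
force: [-0.6, -1.3, 0.1]
grip_width: 0.0852
```

Run:
```python
from h import *
s=env.sense();print(s['t'],s['eef_pos'],yawof(s['eef_rot']),s['force'],s['grip_width'])
plan([(1,.62,.01,.018,-.1),(1,.62,-.06,.018,-.1)])
```

```text
11.05 [0.61746651 0.04962275 0.0156632 ] -0.45687170590382903 [-0.63610301 -1.34206078  0.07250108] 0.08515900857282829
[[1,0.0028,0.0396,-0.0023,np.float64(-0.4)],[1,0.0034,0.1096,-0.0023,np.float64(-0.4)]]
```

Request:
{"name": "step_arm", "arguments": {"deltas": [[1,0,0.01,0,0],[1,0,0.02,0,0],[1,0,0.03,0,0],[1,0,0.038,0,0],[1,0,0.043,0,0],[1,0,0.047,0,0],[1,0,0.051,0,0],[1,0,0.055,0,0],[1,0,0.059,0,0],[1,0,0.063,0,0],[1,0,0.067,0,0],[1,0,0.072,0,0],[1,0,0.077,0,0],[1,0,0.082,0,0],[1,0,0.087,0,0],[1,0,0.092,0,0],[1,0,0.097,0,0],[1,0,0.102,0,0],[1,0,0.106,0,0],[1,0,0.11,0,0]]}}

```text
t: 13.05
eef_pos: [0.6213, -0.0517, 0.0209]
eef_rot: [[1.0, -0.001, 0.002], [-0.001, -1.0, 0.007], [0.002, -0.007, -1.0]]
force: [0.8, 12.8, 1.6]
grip_width: 0.0853
```

Run:
```python
from h import *
s=env.sense();print(s['t'],s['eef_pos'],yawof(s['eef_rot']),s['force'],s['ft_torque'],s['grip_width'])
p=look('scene','pics/s5.png');p=look('top','pics/t5.png')
```

```text
13.05 [ 0.6212787  -0.05172643  0.02092536] -0.06351240500253753 [ 0.75411863 12.82516635  1.58981936] [ 2.29145665 -0.30035255  0.05262902] 0.08528059705701253
scene 0.71 318 0.061052611631485273 [ 621.88262939 -103.64389801] [106.2, 157.6] -10.590587Traceback (most recent call last):
  File "<stdin>", line 3, in <module>
  File "h.py", line 56, in look
    k=t[0]['pixels']; k=cv2.dilate(k.astype(np.uint8),np.ones((3,3)))>0
      ~^^^
IndexError: list index out of range
```

View pics/t5.png

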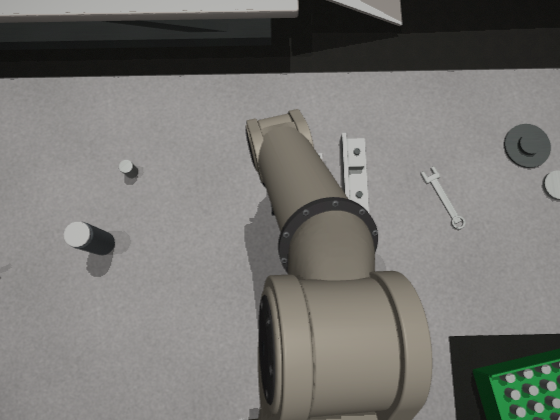

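View pics/s5.png

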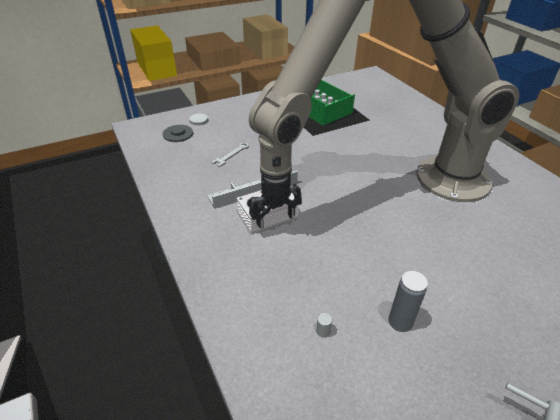

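Request:
{"name": "step_arm", "arguments": {"deltas": [[1,0,0.004,0,0],[1,0,0.008,0,0],[1,0,0.012,0,0],[1,0,0.016,0,0],[1,0,0.02,0,0],[1,0,0.024,0,0],[1,0,0.028,0,0],[1,0,0.031,0,0],[1,0,0.034,0,0],[1,0,0.037,0,0],[1,0,0.04,0,0],[1,0,0.042,0,0],[1,0,0.044,0,0],[1,0,0.046,0,0],[1,0,0.046,0,0]]}}

```text
t: 14.75
eef_pos: [0.6212, -0.0979, 0.0209]
eef_rot: [[1.0, -0.001, 0.002], [-0.001, -1.0, 0.006], [0.002, -0.006, -1.0]]
force: [0.3, 12.8, 2.1]
grip_width: 0.0856
```

Request:
{"name": "step_arm", "arguments": {"deltas": [[1,0,0.001,0,0],[1,0,0.002,0,0],[1,0,0.003,0,0],[1,0,0.004,0,0],[1,0,0.004,0,0]]}}

```text
t: 15.25
eef_pos: [0.6211, -0.1014, 0.0209]
eef_rot: [[1.0, -0.001, 0.002], [-0.001, -1.0, 0.007], [0.002, -0.007, -1.0]]
force: [0.4, 13.3, 2.3]
grip_width: 0.0853
```

Request:
{"name": "step_arm", "arguments": {"deltas": [[1,0,0.001,0,0],[1,0,0.002,0,0],[1,0,0.003,0,0],[1,0,0.004,0,0],[1,0,0.004,0,0]]}}

```text
t: 15.75
eef_pos: [0.6212, -0.102, 0.0209]
eef_rot: [[1.0, 0.0, 0.002], [0.0, -1.0, 0.01], [0.002, -0.01, -1.0]]
force: [-1.0, 19.7, 3.1]
grip_width: 0.0853
```

Request:
{"name": "step_arm", "arguments": {"deltas": [[1,0,0.001,0,0],[1,0,0.002,0,0],[1,0,0.003,0,0],[1,0,0.004,0,0],[1,0,0.005,0,0],[1,0,0.005,0,0]]}}

```text
t: 16.35
eef_pos: [0.6212, -0.1019, 0.0209]
eef_rot: [[1.0, 0.001, 0.002], [0.001, -1.0, 0.016], [0.002, -0.016, -1.0]]
force: [-0.3, 31.0, 4.1]
grip_width: 0.0856
```

Request:
{"name": "step_arm", "arguments": {"deltas": [[1,0,-0.006,0,0],[1,0,-0.012,0,0],[1,0,-0.018,0,0],[1,0,-0.025,0,0],[1,0,-0.035,0,0],[1,0,-0.05,0,0],[1,0,-0.07,-0.02,0],[1,0,-0.09,-0.06,0],[1,0,-0.12,-0.1,0],[1,0,-0.16,-0.13,0],[1,0,-0.2,-0.14,0],[1,0,-0.23,-0.15,0],[1,0,-0.23,-0.15,0]]}}

```text
t: 17.65
eef_pos: [0.6211, 0.121, 0.1725]
eef_rot: [[1.0, 0.002, 0.003], [0.002, -1.0, 0.005], [0.003, -0.005, -1.0]]
force: [-0.5, 1.1, 0.3]
grip_width: 0.0852
```

Run:
```python
from h import *
s=env.sense();print(s['t'],s['eef_pos'],s['force'])
p=look('scene','pics/s6.png')
p=look('top','pics/t6.png')
for e,n in ((p[:,1],'y'),):
  for x in np.arange(.57,.69,.02):
    q=p[abs(p[:,0]-x)<.01,1]; print(round(x,2),q.min().round(4),q.max().round(4))
```

```text
17.65 [0.62109018 0.12097805 0.17253361] [-0.46251741  1.11974487  0.33837244]
scene 0.79 1092 0.061748684133148386 [ 618.85632324 -160.21794128] [98.8, 151.2] 0.8750409
top 0.94 2751 0.062488234225009306 [ 617.41418457 -159.44348145] [95.5, 151.0] -0.117879175
0.57 -0.2071 -0.1126
0.59 -0.2055 -0.1117
0.61 -0.2064 -0.1117
0.63 -0.2069 -0.1124
0.65 -0.2062 -0.113
0.67 -0.2069 -0.1118
```

View pics/t6.png

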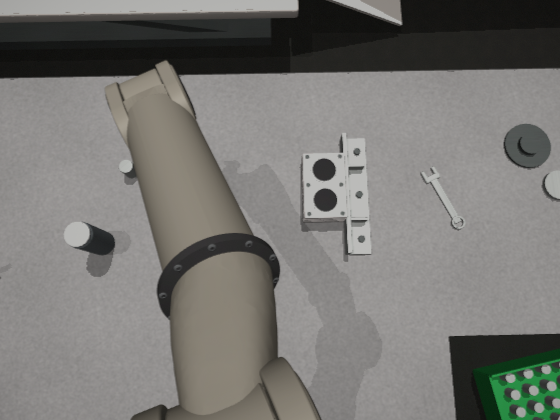

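View pics/s6.png

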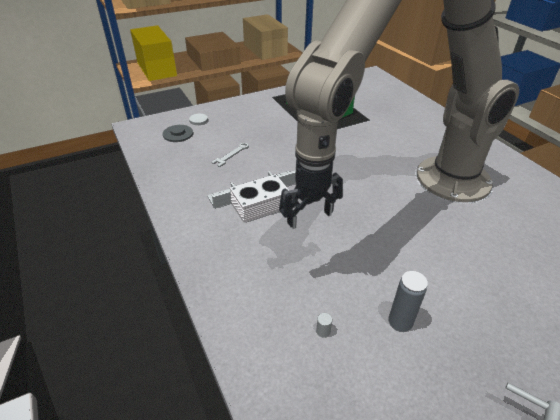

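```bash
python3 -c "
from station import workorder;print(workorder.close_job())"
```

```text
the job is handed in; nothing more can be done
None
```

The barrel now lies with a long side flush against the fence and the hand is away. I handed the job in at about 18 s of the 72 s allowed. `close_job` returned no verdict.

**What I did:**
- I turned the barrel about 63° well clear of the fence with shut fingertips, first pushing one end from the fence side, then the other end from the opposite side.
- I then pushed it squarely up to the fence with both open fingertips. Travel stopped and the force rose to 31 N, and I backed off and lifted away.

**Final checks against the pass limits:**

| Check | Measured (top camera) | Limit |
|---|---|---|
| Centre to fence face | about 47.4 mm | 45–51.5 mm |
| Squareness to fence | within about 0.1° | about 3° |
| Offset along the fence | about 11 mm | 67 mm |
| Top height (flat on bench) | about 62.5 mm | nominal 62 mm, so not lifted |

**Cameras disagreed slightly:** the scene camera put the barrel about 1 mm closer to the fence and read 0.9° from the world x axis instead of −0.1°. Both are within limits.

**Other objects:** the spray can and spanner look unmoved in the last pictures, and so does the socket in the scene view. I judged these by eye and did not measure them again.

**Failed look:** the top camera could not find the barrel during the push because the arm hid it, so I relied on the scene view and the force reading there.

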